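Start the torque tester in the right order

ROBOT

A 6-joint arm with a two-finger parallel gripper is mounted at the origin on the work surface. World frame = base frame: x ahead of the robot, y to its left, z up, the work surface at z = 0. Lengths are in m, angles in rad, forces in N, time in s.
With the tool pointing down it reaches from about 0.375 to 0.9 m from the base axis. Payload 3.1 kg.
Tool frame: the origin (TCP) lies midway between the tips of the shut fingers; the grasp point (between the pads) lies 19 mm behind it; x points along the fingers, y is the direction in which the jaws open and shut, and the axes are right-handed (so a half turn about x gives the same grasp; the last joint's range is limited). The gripper opens to 87 mm and grips with 3 to 60 N. Pads are 19 mm wide; open, the fingers measure 117 mm over their backs; the gripper's body (75 mm by 190 mm) begins 51 mm behind the grasp point.
Start: joints at [1.075, 0.527, 1.433, -0, 1.181, -0.178], TCP at [0.195, 0.594, 0.223] pointing down, gripper open.
Joint ranges: [-3.08, 3.08], [-0.75, 2.2], [0.22, 2.44], [-1.43, 4.57], [0, 2.65], [-2.85, 2.85]. Speed limits (rad/s): [2.79, 2.79, 3.14, 3.14, 3.14, 3.14].

INTERFACE

Orientations are given as a unit quaternion [x, y, z, w].
In Python, from rig import get_obs, imaging, robot gives the robot as it stands.
- The arm moves only by the shell command python3 -m inch 'ROWS' [FORCE]. ROWS is JSON, a list of rows, each a list of 3 entries, a list of its own where there are three numbers: the finger opening in mm, from 0 to 87, then the shift along the tool's x, y, z in mm, then the turn, a rotation vector about the tool's x, y, z in degrees. In form: [[grip, [dx, dy, dz], [wx, wy, wz]], ...]. A call has 1 to 12 rows; each row shifts and turns the pose as measured when the row begins, along the tool's axes as they then stand; what a row does not reach is not made up. A row lasts 1/8 s, in which the tool goes at most 62.5 mm and 10.7 degrees, less where a joint would pass 70% of its speed; a pose out of reach is approached as far as the arm can. A call with a gripper value outside its range is refused whole. The fingers move at their own pace and stop on an object; FORCE is the grip in N (left out, the last holds). Time passes only in rows, so rows that do not move let the fingers close. It gives the time, the measured TCP pose, the force and the opening at its end, in the units of the state.
- get_obs(): the state, without advancing time (a new reading comes with each control period).
- imaging.camera(name): name is "scene" or "side" or "wrist"; returns the picture (400x640x3 uint8, red, green, blue); there is no depth.
- imaging.camera_params(name): a dict with "camera_matrix" (3x3 intrinsics, pixels), "k1" (the pictures are not rectified: a ray, as slopes to the right and down, at radius r is drawn at 1 + k1 r^2 times it, then the intrinsics apply), "xyz" and "rotation" of the camera in the world. Camera axes: x right, y down, z forward; pixel columns grow to the right and rows downward; lengths in m; the calibration is good to about 2 mm. A picture is of the moment at which its call begins: read the wrist's pose just before it. camera_params takes no time and is no camera call; for the wrist camera it gives the pose at the moment of the call.
- robot.hand_in(): hands the job in, once; it reports no verdict.
Trained networks look in the newest picture that a camera, given by its name, has taken for a name from the list of things; names that differ only in an ending like _2 or _b are one class to them, and where a whole thing is asked for, a point or a joint stands for the part that bears it (a point fixed in the world has none). Each returns a list of dicts, best first, with "confidence" (0 to 1); they miss things now and then, are a little off and sometimes report something else, mostly with a low value. They report only what shows in the picture. A call takes as long as a camera call.
- imaging.cut_out(camera, target): "pixels" (400x640 bool, what is visible of it) and "box" ([centre column, centre row, width, height] in pixels, round what is visible of it).
- imaging.tip_of(camera, target): "pixel" ([column, row] in pixels: a listed point, or the origin of a listed thing).
The state is a dict: "time": time; "q": joint angles; "joint_velocities": joint speeds; "joint_torque": joint torques, N m; "position": TCP position; "tool_rot": TCP orientation; "ft_force": force on the tool from outside, world axes, zero at the start; "moment": the same for the moment, N m; "grip_width": finger opening in m.
Only numpy, scipy, OpenCV 4.12 (cv2) and the standard library are available. Lean on these libraries where they do the work, as an engineer would, in place of code of your own. Each camera call takes 0.05 s, during which the arm holds its last target. There are 200 camera calls.

TASK

Start up the torque tester on the ledge: first switch it on by pressing down the raised end of its rocker, then push the square key in until it stays fully down, then press the round button fully home, keep it there for about a second and let it come back up. Work the controls in that order only, and leave the four loose fittings around them where they are.

Things in the scene. Friction and masses are not known exactly. Their poses are not given: they have to be found in the camera images.
- tester: Grey torque tester fixed on the green ledge: 190 (x) by 420 (y) by 60 mm high, origin at the centre of its underside. A steel boss, 68 mm across and 36 mm tall, stands on top at y = +160 mm. Three black modules (90 mm along x, 62 along y, 14 high; all caps the same red plastic) sit on the top in a row along y, in any order, about 90 mm apart centre to centre.
- rocker_press (a point): Point on the top of the rocker's raised (+x) end, 27 mm from the pivot, mid-width; moves with it. The rocker is V-shaped, 76 x 36 mm, long along its module's x. At the start the +x half slopes up towards +x by 0.4 rad and the point is about 93 mm above the ledge; fully pressed that half lies level, the point 83 mm up. The point's x points to the raised end; its z is vertical when off.
- rocker (a joint): Rocker angle in rad: about 0 (0 to 0.05) off, raised end up; 0.40 fully on. It has no spring, stays where it is left and needs about 2 N at the raised end.
- latch_top (a point): Centre of the top of the square key (34 x 34 mm), level, z up, 90 mm above the ledge when out; moves with the key.
- latch (a joint): Depth of the square key in m: 0 to 0.001 out at the start, 0.008 fully in. It goes straight down, needs about 2 N and stays where it is left.
- run_top (a point): Centre of the top of the round button (44 mm across), level, z up, 90 mm above the ledge when out; moves with the button.
- run (a joint): Depth of the round button in m: 0 out, 0.008 fully in. It goes straight down against a spring (1 N at the top, 5 N fully in) and comes back when let go.
- coupler: Zinc right-angle scaffold coupler, two collars side by side, about 140 x 80 mm, 64 mm high. Loose bystander on the ledge, beyond the tester, to be left alone; origin at the centre of its underside.
- socket: Steel ratchet socket standing upright, 36 mm across, 52 mm high. Loose bystander on the near edge of the tester's top, to be left alone; origin at the centre of its underside.
- sleeve_cap: Yellow plastic sleeve cap, open upwards, 60 mm across, 50 mm high. Loose bystander on the near edge of the tester's top, to be left alone; origin at the centre of its underside.
- ladder_clamp: Dusty grey cast ladder clamp, about 120 x 50 mm, 64 mm high. Loose bystander on the ledge, beyond the tester, to be left alone; origin at the centre of its underside.

How it is judged:
By the outcome, as a careful person would: the job done as asked, in the order asked, and still so for the second after the job is handed in, with the robot touching nothing.
It also fails if it takes over 48 s, if anything falls off the work surface, if the arm or the gripper's body presses on something with over 40 N, if the wrist force passes 120 N, or if a joint passes its speed limit or range.

## Working session

There is one attempt and no reset: what is moved stays moved. The work goes in short steps, Python scripts to look and compute and a shell command to move; the robot and the scene stay as the last step left them, time stands still between calls to the robot, and variables do not carry over. Pictures are saved under pics/ and viewed, about 8 in all and at most 12, crops included, and the job is handed in when it is done.

```bash
mkdir -p pics
cat > h.py <<'E'
import numpy as np, cv2
from rig import get_obs, imaging, robot
from scipy.spatial.transform import Rotation as R
def rot(p):
    r=np.array(p["rotation"],float)
    return r if r.shape==(3,3) else R.from_quat(r).as_matrix()
def ray(p,px):
    K=np.array(p["camera_matrix"]);d=np.linalg.solve(K,[px[0],px[1],1])[:2];u=d.copy()
    for _ in range(20): u=d/(1+p["k1"]*(u@u))
    return np.array(p["xyz"]),rot(p)@np.r_[u,1]
def atz(p,px,z):
    o,d=ray(p,px);return o+d*(z-o[2])/d[2]
def tri(rs):
    A=0;b=0
    for o,d in rs:
        d=d/np.linalg.norm(d);P=np.eye(3)-np.outer(d,d);A=A+P;b=b+P@o
    return np.linalg.solve(A,b)
def save(n,im): cv2.imwrite(f"pics/{n}.png",im[:,:,::-1])
E
python3 - <<'E'
from h import *
np.set_printoptions(precision=4,suppress=True)
o=get_obs();print(o["time"],o["position"],o["tool_rot"],o["ft_force"])
rs={}
for c in("scene","side","wrist"):
    p=imaging.camera_params(c);im=imaging.camera(c);save(c+"0",im);print(c,p["xyz"],p["k1"])
    for t in("rocker_press","latch_top","run_top","tester","socket","sleeve_cap","coupler","ladder_clamp"):
        r=imaging.tip_of(c,t)
        for a in r[:2]:print(c,t,a["pixel"],a["confidence"])
        if r and r[0]["confidence"]>.4: rs.setdefault(t,[]).append(ray(p,r[0]["pixel"]))
for t in rs:
    if len(rs[t])>1:print(t,tri(rs[t]),len(rs[t]))
a=cv2.imread("pics/scene0.png");b=cv2.imread("pics/side0.png");cv2.imwrite("pics/both.png",np.vstack([a,b])[:, :])
E
```

```text
0.0 [0.1949 0.5931 0.2216] [ 0.1112  0.6985 -0.1126  0.6979] [-0.0274  0.6085 -0.4535]
scene [1.0607 0.0405 0.6251] -0.08918275004549606
scene rocker_press [384.1, 194.5] 0.74
scene latch_top [336.1, 191.7] 0.61
scene run_top [284.8, 196.6] 0.85
scene tester [354.3, 211.0] 0.91
scene tester [383.1, 195.2] 0.56
scene socket [388.6, 169.4] 0.85
scene sleeve_cap [271.5, 176.1] 0.73
scene coupler [429.3, 288.8] 0.86
scene ladder_clamp [316.9, 291.1] 0.87
scene ladder_clamp [274.0, 176.2] 0.51
side [0.4543 0.7086 0.6058] -0.024483362971698345
side rocker_press [329.6, 237.6] 0.96
side latch_top [342.7, 210.2] 0.73
side run_top [339.0, 191.3] 0.49
side tester [352.2, 255.6] 0.73
side socket [379.3, 264.5] 0.6
side sleeve_cap [375.7, 195.1] 0.57
side coupler [258.2, 286.8] 0.62
side coupler [326.7, 238.0] 0.49
side ladder_clamp [281.8, 224.1] 0.75
wrist [0.1233 0.6175 0.3857] -0.048062821565354526
rocker_press [0.5607 0.1514 0.0934] 2
latch_top [0.5536 0.0619 0.0951] 2
run_top [ 0.5736 -0.0259  0.0904] 2
tester [0.5185 0.1035 0.0016] 2
socket [0.4543 0.1721 0.0594] 2
sleeve_cap [ 0.4887 -0.0636  0.0634] 2
coupler [ 0.6952  0.2348 -0.0044] 2
ladder_clamp [0.7087 0.0344 0.0027] 2
```

View pics/scene0.png

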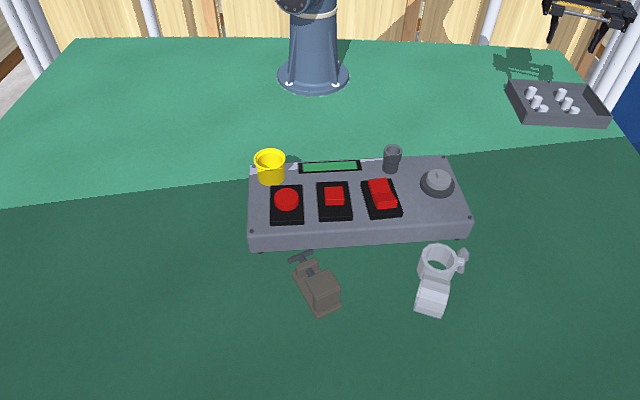

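View pics/side0.png

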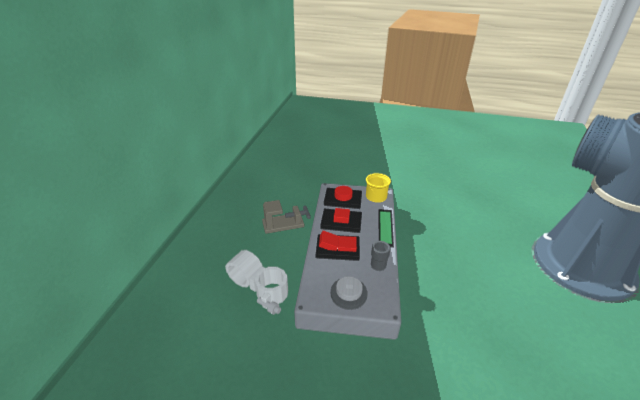

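The pictures agree with the network: the order from +y to −y is boss, rocker (382,193), key (334,195), button (287,200) in the scene view. Yellow cap and socket stand on the near edge, and clamp and coupler lie beyond.

```bash
cat >> h.py <<'E'
np.set_printoptions(precision=4,suppress=True)
def plan(xy,z,yaw=None,n=1):
    o=get_obs();T=R.from_quat(o["tool_rot"]);d=np.r_[xy,z]-o["position"]
    print("pos",o["position"],"tool x,y:",T.as_matrix()[:,0],T.as_matrix()[:,1])
    print("shift tool mm",T.inv().apply(d)*1000)
    if yaw is not None:
        best=None
        for s in(0,np.pi):
            y=yaw+s;Y=np.array([-np.sin(y),np.cos(y),0]);X=np.array([0,0,-1.]);G=R.from_matrix(np.c_[X,Y,np.cross(X,Y)])
            w=(T.inv()*G).as_rotvec(degrees=True);print("turn",w)
            S=T;out=[]
            for k in range(n):
                a=S.inv().apply(d/n)*1000;out.append([0,a.round(1).tolist(),(w/n).round(2).tolist()]);S=S*R.from_rotvec(w/n,degrees=True)
            print(out)
E
python3 - <<'E'
from h import *
print(get_obs()["q"]);plan([.560,.153],.2,.22,11)
E
```

```text
[ 1.0745  0.5275  1.4327 -0.      1.1814 -0.1785]
pos [0.1953 0.5937 0.2225] tool x,y: [ 0. -0. -1.] [ 0.3125  0.9499 -0.    ]
shift tool mm [  22.5597 -304.646   484.1801]
turn [-30.8138   0.0005   0.0011]
[[0, [2.1, -27.7, 44.0], [-2.8, 0.0, 0.0]], [0, [2.1, -29.8, 42.6], [-2.8, 0.0, 0.0]], [0, [2.1, -31.9, 41.1], [-2.8, 0.0, 0.0]], [0, [2.1, -33.8, 39.5], [-2.8, 0.0, 0.0]], [0, [2.1, -35.7, 37.8], [-2.8, 0.0, 0.0]], [0, [2.1, -37.5, 36.0], [-2.8, 0.0, 0.0]], [0, [2.1, -39.2, 34.1], [-2.8, 0.0, 0.0]], [0, [2.1, -40.9, 32.2], [-2.8, 0.0, 0.0]], [0, [2.1, -42.4, 30.1], [-2.8, 0.0, 0.0]], [0, [2.1, -43.8, 28.0], [-2.8, 0.0, 0.0]], [0, [2.0, -45.1, 25.9], [-2.8, 0.0, 0.0]]]
turn [149.1862   0.0015  -0.0007]
[[0, [2.1, -27.7, 44.0], [13.56, 0.0, -0.0]], [0, [2.1, -16.6, 49.3], [13.56, 0.0, -0.0]], [0, [2.1, -4.6, 51.8], [13.56, 0.0, -0.0]], [0, [2.1, 7.7, 51.4], [13.56, 0.0, -0.0]], [0, [2.1, 19.5, 48.2], [13.56, 0.0, -0.0]], [0, [2.1, 30.3, 42.3], [13.56, 0.0, -0.0]], [0, [2.1, 39.4, 34.0], [13.56, 0.0, -0.0]], [0, [2.1, 46.2, 23.8], [13.56, 0.0, -0.0]], [0, [2.0, 50.5, 12.3], [13.56, 0.0, -0.0]], [0, [2.0, 52.0, 0.1], [13.56, 0.0, -0.0]], [0, [2.0, 50.6, -12.1], [13.56, 0.0, -0.0]]]
```

```bash
python3 -m inch '[[0,[2,-28,44],[-2.8,0,0]],[0,[2,-30,43],[-2.8,0,0]],[0,[2,-32,41],[-2.8,0,0]],[0,[2,-34,39],[-2.8,0,0]],[0,[2,-36,38],[-2.8,0,0]],[0,[2,-37,36],[-2.8,0,0]],[0,[2,-39,34],[-2.8,0,0]],[0,[2,-41,32],[-2.8,0,0]],[0,[2,-42,30],[-2.8,0,0]],[0,[2,-44,28],[-2.8,0,0]],[0,[2,-45,26],[-2.8,0,0]],[0,[0,0,0],[0,0,0]]]'
cat > look.py <<'E'
from h import *
import sys
o=get_obs();p=imaging.camera_params("wrist");im=imaging.camera("wrist");save(sys.argv[1],im)
print(p["xyz"],rot(p)[:,2])
for t,z in(("rocker_press",.093),("latch_top",.09),("run_top",.09)):
    for a in imaging.tip_of("wrist",t)[:2]:print(t,a["pixel"],a["confidence"],atz(p,a["pixel"],z))
plan([.56,.153],.2,.22,1)
E
python3 look.py w1
```

```text
time: 2.85
position: [0.5787, 0.1454, 0.2015]
tool_rot: [-0.083, 0.698, 0.087, 0.706]
ft_force: [-0.4, 0.4, 0.9]
grip_width: 0.0004
[0.5034 0.1263 0.3638] [ 0.2792  0.0725 -0.9575]
rocker_press [329.5, 188.3] 0.62 [0.5677 0.1539 0.093 ]
rocker_press [220.5, 245.5] 0.17 [0.6544 0.0585 0.093 ]
latch_top [238.1, 148.8] 0.77 [0.5514 0.0599 0.09  ]
run_top [144.4, 142.9] 0.71 [ 0.5667 -0.0296  0.09  ]
run_top [327.7, 185.6] 0.51 [0.5662 0.1518 0.09  ]
pos [0.5744 0.1495 0.2014] tool x,y: [ 0.0062  0.0071 -1.    ] [-0.2438  0.9698  0.0054]
shift tool mm [  1.3653   6.9264 -13.1326]
turn [ 1.5064  0.4387 -0.3128]
[[0, [1.4, 6.9, -13.1], [1.51, 0.44, -0.31]]]
turn [-178.4917    0.4872    0.6833]
[[0, [1.4, 6.9, -13.1], [-178.49, 0.49, 0.68]]]
```

View pics/w1.png

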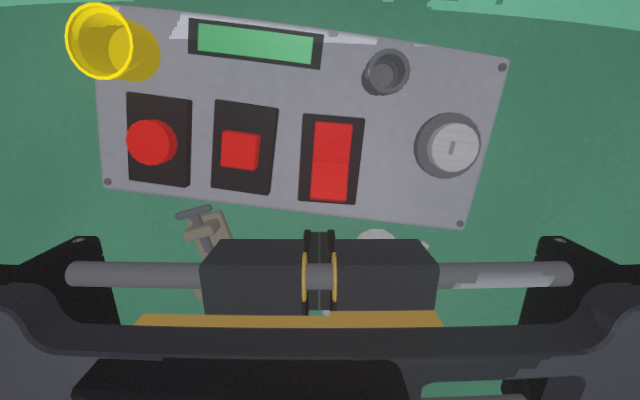

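The view shows button (151,142), key (240,150), and rocker (331,122–200) with its raised half at the bottom. The arm was still settling, so I'll re-measure at rest.

Run:
```python
from h import *
p=imaging.camera_params("wrist");imaging.camera("wrist");o=get_obs();print(o["position"],o["joint_velocities"])
ps={c:imaging.camera_params(c) for c in("scene","side")}
for c in ps: imaging.camera(c)
ps["wrist"]=p
for t,z in(("rocker_press",.093),("latch_top",.09),("run_top",.09)):
    rs=[]
    for c in ps:
        r=imaging.tip_of(c,t)
        if r:print(t,c,r[0]["confidence"],r[0]["pixel"],atz(ps[c],r[0]["pixel"],z)[:2]);rs.append(ray(ps[c],r[0]["pixel"]))
    m=imaging.cut_out("wrist",t)
    for a in m[:1]:
        ys,xs=np.nonzero(a["pixels"]);print("cut",a["confidence"],xs.mean(),ys.mean(),a["box"],atz(p,(xs.mean(),ys.mean()),.09)[:2])
    print(tri(rs))
plan([.562,.153],.125,.22,1)
```

```text
[0.5744 0.1497 0.2015] [ 0.0084 -0.0039 -0.0002 -0.0014 -0.0034 -0.0017]
rocker_press scene 0.84 [383.9, 195.2] [0.5588 0.1495]
cut 0.63 324.788488700565 164.87641242937852 [324.4, 166.1, 41.4, 79.8] [0.5422 0.148 ]
[0.8012 0.0969 0.35  ]
latch_top scene 0.59 [332.7, 193.1] [0.5542 0.0567]
latch_top side 0.5 [283.2, 225.0] [0.6689 0.1359]
latch_top wrist 0.63 [233.4, 156.7] [0.5556 0.0608]
cut 0.57 234.97938144329896 152.97717231222387 [237.7, 153.6, 40.8, 37.6] [0.5518 0.0617]
[0.603  0.0793 0.0941]
run_top scene 0.77 [283.4, 197.6] [ 0.5687 -0.032 ]
run_top side 0.49 [342.8, 189.8] [ 0.5686 -0.0264]
run_top wrist 0.87 [143.8, 143.6] [ 0.5637 -0.0259]
cut 0.61 146.6820652173913 144.82445652173914 [147.0, 146.4, 51.8, 45.3] [ 0.5642 -0.023 ]
[ 0.5667 -0.0307  0.0863]
pos [0.5756 0.1486 0.2016] tool x,y: [ 0.0075  0.0067 -0.9999] [-0.2431  0.97    0.0047]
shift tool mm [ 76.4853   7.2637 -12.8006]
turn [ 1.4653  0.5091 -0.2746]
[[0, [76.5, 7.3, -12.8], [1.47, 0.51, -0.27]]]
turn [-178.5325    0.4279    0.7932]
[[0, [76.5, 7.3, -12.8], [-178.53, 0.43, 0.79]]]
```

Run:
```python
from h import *
plan([.565,.151],.11,.17,1)
```

```text
pos [0.5756 0.1486 0.2016] tool x,y: [ 0.0075  0.0067 -0.9999] [-0.2431  0.97    0.0047]
shift tool mm [ 91.4938   4.5242 -10.5111]
turn [ 4.33    0.5021 -0.2873]
[[0, [91.5, 4.5, -10.5], [4.33, 0.5, -0.29]]]
turn [-175.6677    0.4407    0.7701]
[[0, [91.5, 4.5, -10.5], [-175.67, 0.44, 0.77]]]
```

```bash
python3 -m inch '[[0,[0,4.5,-10.5],[2,0,0]],[0,[30,0,0],[2,0,0]],[0,[30,0,0],[0,0.5,0]],[0,[28,0,0],[0,0,0]],[0,[0,0,0],[0,0,0]],[0,[0,0,0],[0,0,0]]]'; python3 look.py w2
```

```text
time: 4.55
position: [0.567, 0.1507, 0.1133]
tool_rot: [-0.059, 0.703, 0.063, 0.706]
ft_force: [0.1, 0.1, 0.2]
grip_width: 0.0002
[0.4917 0.1368 0.2761] [ 0.2771  0.0533 -0.9594]
rocker_press [321.4, 232.5] 0.95 [0.5669 0.1526 0.093 ]
rocker_press [69.4, 191.0] 0.2 [ 0.5668 -0.0228  0.093 ]
latch_top [189.4, 192.4] 0.89 [0.5546 0.0595 0.09  ]
run_top [65.4, 189.6] 0.66 [ 0.5675 -0.0283  0.09  ]
pos [0.5669 0.1508 0.1137] tool x,y: [ 0.0046  0.0056 -1.    ] [-0.1718  0.9851  0.0047]
shift tool mm [-86.3465   3.8135  -5.9853]
turn [-2.7147  0.3193 -0.2635]
[[0, [-86.3, 3.8, -6.0], [-2.71, 0.32, -0.26]]]
turn [177.2842  -0.4077  -0.4941]
[[0, [-86.3, 3.8, -6.0], [177.28, -0.41, -0.49]]]
```

View pics/w2.png

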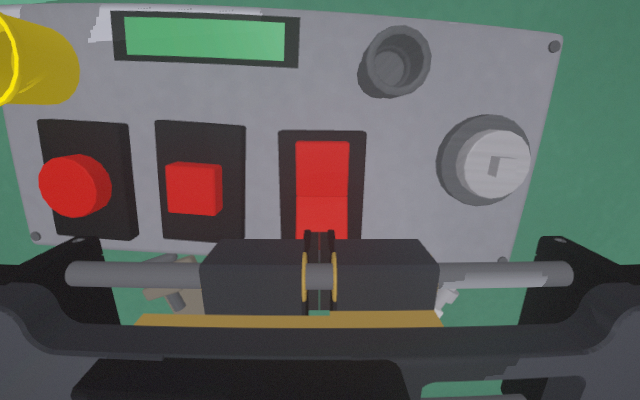

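Fingers are centred over the rocker's raised half (320,220). Pressing.

```bash
python3 -m inch '[[0,[12,0,0],[0,0,0]],[0,[6,0,0],[0,0,0]],[0,[5,0,0],[0,0,0]],[0,[4,0,0],[0,0,0]],[0,[2,0,0],[0,0,0]],[0,[0,0,0],[0,0,0]]]'
```

```text
time: 5.5
position: [0.5691, 0.1511, 0.0843]
tool_rot: [-0.059, 0.701, 0.063, 0.708]
ft_force: [-0.8, -0.4, 0.6]
grip_width: 0.0009
```

```bash
python3 -m inch '[[0,[2,0,0],[0,0,0]],[0,[2,0,0],[0,0,0]]]'; python3 -m inch '[[0,[2.5,0,0],[0,0,0]],[0,[2.5,0,0],[0,0,0]]]'
```

```text
time: 5.75
position: [0.5693, 0.1512, 0.0831]
tool_rot: [-0.059, 0.701, 0.063, 0.708]
ft_force: [-3.9, 0.1, 19.1]
grip_width: 0.0001
time: 6.0
position: [0.5693, 0.1512, 0.0831]
tool_rot: [-0.06, 0.7, 0.063, 0.709]
ft_force: [-3.7, -1.2, 15.7]
grip_width: 0.0005
```

Hard stop at z = 83 mm with about 19 N, so the rocker is on. Lift and check.

```bash
python3 -m inch '[[0,[-20,0,0],[0,0,0]],[0,[-20,0,0],[0,0,0]],[0,[0,-30,0],[0,0,0]],[0,[0,-30,0],[0,0,0]],[0,[0,-30,0],[0,0,0]],[0,[0,0,0],[0,0,0]],[0,[0,0,0],[0,0,0]]]'; python3 look.py w3
python3 - <<'E'
from h import *
plan([.5546,.0595],.102,.155,1)
E
```

```text
time: 6.88
position: [0.5817, 0.0612, 0.1244]
tool_rot: [-0.06, 0.702, 0.064, 0.707]
ft_force: [-0.8, 0.3, 0.4]
grip_width: 0.0003
[0.506  0.047  0.2869] [ 0.2797  0.0544 -0.9586]
rocker_press [440.3, 227.1] 0.76 [0.5672 0.1498 0.093 ]
latch_top [322.6, 188.3] 0.58 [0.554  0.0592 0.09  ]
run_top [201.4, 184.6] 0.93 [ 0.5661 -0.0263  0.09  ]
pos [0.582  0.0617 0.1245] tool x,y: [ 0.0076  0.0055 -1.    ] [-0.1762  0.9844  0.004 ]
shift tool mm [-75.1621  94.0755  -4.9695]
turn [-2.4601  0.4865 -0.2212]
[[0, [-75.2, 94.1, -5.0], [-2.46, 0.49, -0.22]]]
turn [177.5379  -0.3427  -0.7538]
[[0, [-75.2, 94.1, -5.0], [177.54, -0.34, -0.75]]]
pos [0.582  0.0617 0.1245] tool x,y: [ 0.0076  0.0055 -1.    ] [-0.1762  0.9844  0.004 ]
shift tool mm [ 22.2825   2.5935 -27.5754]
turn [ 1.2641  0.479  -0.2369]
[[0, [22.3, 2.6, -27.6], [1.26, 0.48, -0.24]]]
turn [-178.734     0.3694    0.7471]
[[0, [22.3, 2.6, -27.6], [-178.73, 0.37, 0.75]]]
```

View pics/w3.png

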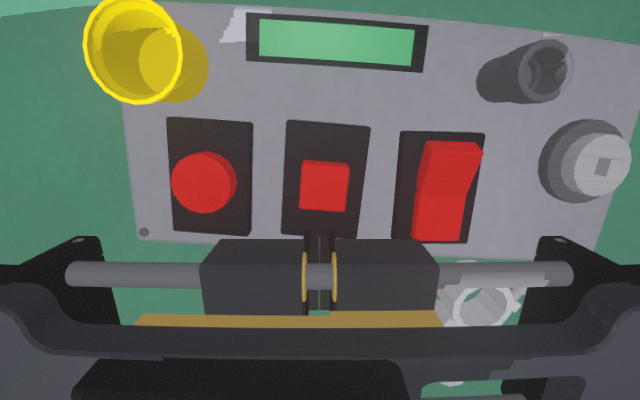

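The rocker has flipped: its near half (450,165) now rises and the pressed half (438,215) lies level. Now the key.

```bash
python3 -m inch '[[0,[0,2.6,-14],[1.2,0,0]],[0,[0,0,-13.6],[0,0.5,0]],[0,[0,0,0],[0,0,0]],[0,[15,0,0],[0,0,0]],[0,[0,0,0],[0,0,0]]]'
python3 - <<'E'
from h import *
plan([.5546,.0595],.083,.155,1)
E
```

```text
time: 7.7
position: [0.551, 0.0611, 0.1082]
tool_rot: [-0.054, 0.706, 0.057, 0.704]
ft_force: [-0.2, 0.6, -0.4]
grip_width: 0.0007
pos [0.551  0.0611 0.1082] tool x,y: [-0.003   0.0043 -1.    ] [-0.156   0.9877  0.0047]
shift tool mm [25.1873 -2.2304  3.3285]
turn [ 0.0954 -0.1307 -0.269 ]
[[0, [25.2, -2.2, 3.3], [0.1, -0.13, -0.27]]]
turn [-179.904     0.4223   -0.2052]
[[0, [25.2, -2.2, 3.3], [-179.9, 0.42, -0.21]]]
```

```bash
python3 -m inch '[[0,[10,-2,3],[0,0,0]],[0,[5,0,0],[0,0,0]],[0,[4,0,0],[0,0,0]],[0,[4,0,0],[0,0,0]],[0,[2,0,0],[0,0,0]],[0,[2,0,0],[0,0,0]]]'; python3 -m inch '[[0,[2.5,0,0],[0,0,0]],[0,[2.5,0,0],[0,0,0]]]'
```

```text
time: 8.45
position: [0.5556, 0.0593, 0.0822]
tool_rot: [-0.054, 0.705, 0.057, 0.704]
ft_force: [-4.5, -0.1, 20.2]
grip_width: 0.0003
time: 8.7
position: [0.5556, 0.0593, 0.0823]
tool_rot: [-0.054, 0.705, 0.057, 0.705]
ft_force: [-4.9, 0.3, 17.3]
grip_width: 0.0007
```

Key at its stop (82 mm, 20 N). Lift, move over the button.

```bash
python3 -m inch '[[0,[-20,0,0],[0,0,0]],[0,[-15,0,0],[0,0,0]],[0,[0,-30,0],[0,0,0]],[0,[0,-30,0],[0,0,0]],[0,[0,-28,0],[0,0,0]],[0,[0,0,0],[0,0,0]],[0,[0,0,0],[0,0,0]]]'; python3 look.py w4
python3 - <<'E'
from h import *
plan([.5668,-.0275],.105,.155,1)
E
```

```text
time: 9.57
position: [0.5701, -0.0289, 0.1196]
tool_rot: [-0.055, 0.704, 0.057, 0.706]
ft_force: [-0.2, 0.1, 0.4]
grip_width: 0.0005
[ 0.4949 -0.0415  0.2825] [ 0.276   0.0475 -0.96  ]
rocker_press [543.1, 257.0] 0.94 [0.5668 0.1441 0.093 ]
latch_top [442.2, 222.4] 0.64 [0.5524 0.0592 0.09  ]
run_top [324.3, 224.3] 0.64 [ 0.5672 -0.0253  0.09  ]
run_top [515.1, 321.9] 0.19 [0.6288 0.1469 0.09  ]
pos [ 0.5702 -0.0285  0.1197] tool x,y: [ 0.0026  0.003  -1.    ] [-0.1599  0.9871  0.0025]
shift tool mm [-79.7897 181.0158  19.1517]
turn [-3.405   0.1782 -0.1401]
[[0, [-79.8, 181.0, 19.2], [-3.41, 0.18, -0.14]]]
turn [176.5946  -0.216   -0.2747]
[[0, [-79.8, 181.0, 19.2], [176.59, -0.22, -0.27]]]
pos [ 0.5702 -0.0285  0.1197] tool x,y: [ 0.0026  0.003  -1.    ] [-0.1599  0.9871  0.0025]
shift tool mm [14.6875  1.5101 -3.282 ]
turn [ 0.3192  0.1735 -0.1458]
[[0, [14.7, 1.5, -3.3], [0.32, 0.17, -0.15]]]
turn [-179.6805    0.2287    0.2721]
[[0, [14.7, 1.5, -3.3], [-179.68, 0.23, 0.27]]]
```

View pics/w4.png

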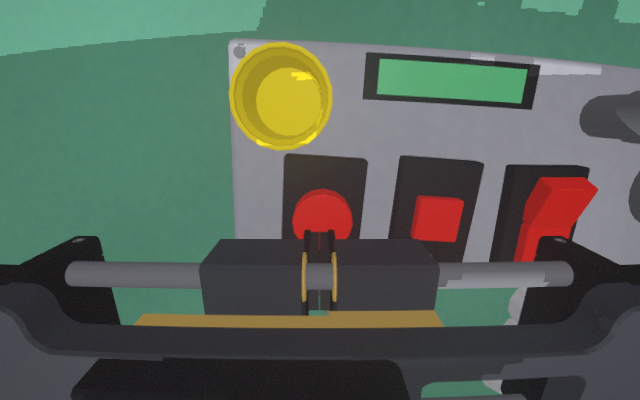

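The button (322,222) is right under the fingers; the key is sunk. Approach, then press and hold.

```bash
python3 -m inch '[[0,[12,1.5,-3],[0,0,0]],[0,[8,0,0],[0,0,0]],[0,[0,0,0],[0,0,0]]]'
```

```text
time: 10.15
position: [0.566, -0.0258, 0.0978]
tool_rot: [-0.056, 0.704, 0.059, 0.705]
ft_force: [0.1, -0.5, 0.9]
grip_width: 0.0003
```

```bash
python3 -m inch '[[0,[6,0,0],[0,0,0]],[0,[5,0,0],[0,0,0]],[0,[5,0,0],[0,0,0]],[0,[3,0,0],[0,0,0]],[0,[2,0,0],[0,0,0]],[0,[2,0,0],[0,0,0]],[0,[2,0,0],[0,0,0]],[0,[2,0,0],[0,0,0]],[0,[2,0,0],[0,0,0]],[0,[2,0,0],[0,0,0]],[0,[2,0,0],[0,0,0]],[0,[2,0,0],[0,0,0]]]'
```

```text
time: 11.65
position: [0.5663, -0.0258, 0.0822]
tool_rot: [-0.058, 0.702, 0.058, 0.707]
ft_force: [-4.4, 1.3, 15.3]
grip_width: 0.0006
```

```bash
python3 -m inch '[[0,[2,0,0],[0,0,0]],[0,[2,0,0],[0,0,0]],[0,[-20,0,0],[0,0,0]],[0,[-30,0,0],[0,0,0]],[0,[-40,0,0],[0,0,0]],[0,[-40,0,0],[0,0,0]],[0,[-10,0,0],[0,0,0]],[0,[0,0,0],[0,0,0]]]'; python3 look.py w5
python3 - <<'E'
from h import *
for c in("scene","side"):save(c+"1",imaging.camera(c))
a=[cv2.imread(f"pics/{n}.png") for n in("scene1","side1")]
w=cv2.imread("pics/w5.png")
t=np.hstack([cv2.resize(a[0][140:330,230:490],(400,292)),cv2.resize(a[1][160:340,215:415],(324,292))])
w=cv2.resize(w,(480,300));w=cv2.copyMakeBorder(w,0,0,0,t.shape[1]-480,0)
cv2.imwrite("pics/final.png",np.vstack([t,w]))
E
```

```text
time: 12.65
position: [0.5656, -0.0264, 0.2247]
tool_rot: [-0.058, 0.701, 0.057, 0.708]
ft_force: [0.2, 0.7, 0.2]
grip_width: 0.0006
[ 0.4892 -0.0388  0.3871] [ 0.2831  0.0458 -0.958 ]
rocker_press [472.4, 217.5] 0.8 [0.5678 0.1468 0.093 ]
latch_top [398.0, 190.7] 0.78 [0.5521 0.0579 0.09  ]
latch_top [511.3, 118.7] 0.38 [0.4584 0.156  0.09  ]
run_top [317.8, 192.0] 0.56 [ 0.5676 -0.0273  0.09  ]
run_top [512.2, 118.6] 0.54 [0.4582 0.157  0.09  ]
pos [ 0.5646 -0.0262  0.2232] tool x,y: [ 0.0059  0.0012 -1.    ] [-0.1626  0.9867  0.0002]
shift tool mm [ 23.3632 177.5489  24.4154]
turn [-3.2487  0.3469 -0.0028]
[[0, [23.4, 177.5, 24.4], [-3.25, 0.35, -0.0]]]
turn [176.7505  -0.0043  -0.5352]
[[0, [23.4, 177.5, 24.4], [176.75, -0.0, -0.54]]]
```

View pics/final.png

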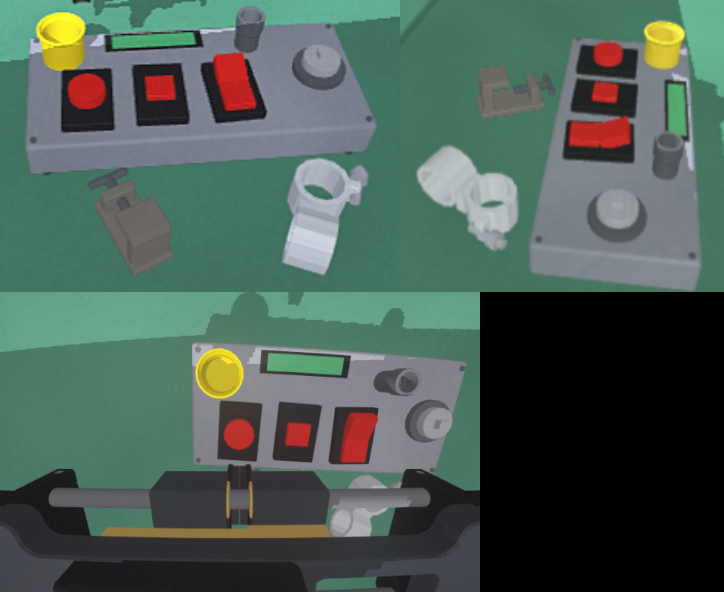

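The rocker's far half lies level, the key is low, the button is back up, and the fittings are unmoved. The arm is clear.

```bash
python3 -c "
from rig import robot;print(robot.hand_in())"
```

```text
the job is handed in; nothing more can be done
None
```

The torque tester is started up and the job is handed in. I worked the rocker, then the square key, then the round button with shut fingers.

- **Rocker:** it hit its stop with the pressed end at 83 mm, under about 19 N. The pictures show it flipped and still flipped at the end.
- **Square key:** it hit its stop at 82 mm, under about 20 N. It is still down in the final pictures.
- **Round button:** I held it at its stop, 82 mm under about 15 N, for roughly 1.1 to 1.3 s. It then came back up when I released it.

The final pictures, from all three cameras, show the four loose fittings where they were and the arm well clear of everything. The arm's clock read about 13 s at the end, against the 48 s limit. The highest force I read was about 20 N, though I only read forces between moves.

No last check failed. Earlier, one side-camera look gave a wrong position for the key and was ignored, because the scene and wrist cameras agreed with each other.

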